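# Goldsmith's bench: put each stone pot in its job tray

### The job

Pick out the four round black pots that hold a coloured cut stone and stand each one upright, flat on the lining, in the small wooden tray whose lining has the same colour as its stone; set them down gently, do not drop them. Leave the empty round pot and the square ring box where they are.

Things in the scene. Friction and masses are not known exactly. Their poses are not given: they have to be found in the camera images.
- pot_red: loose round black stone pot, 38 mm diameter, 34 mm high, 60 to 130 g, a solid piece standing upright; white foam disc on top with a red eight-sided cut stone, 27 mm across, which rises 7 mm above the rim. Origin: centre of its underside; z up along its axis. Grip it across its diameter from above.
- pot_green: loose round black stone pot, 38 mm diameter, 34 mm high, 60 to 130 g, a solid piece standing upright; white foam disc on top with a green eight-sided cut stone, 27 mm across, which rises 7 mm above the rim. Origin: centre of its underside; z up along its axis. Grip it across its diameter from above.
- pot_blue: loose round black stone pot, 38 mm diameter, 34 mm high, 60 to 130 g, a solid piece standing upright; white foam disc on top with a blue eight-sided cut stone, 27 mm across, which rises 7 mm above the rim. Origin: centre of its underside; z up along its axis. Grip it across its diameter from above.
- pot_yellow: loose round black stone pot, 38 mm diameter, 34 mm high, 60 to 130 g, a solid piece standing upright; white foam disc on top with a yellow eight-sided cut stone, 27 mm across, which rises 7 mm above the rim. Origin: centre of its underside; z up along its axis. Grip it across its diameter from above.
- tray_red: shallow square tray of pale wood, fixed to the bench, 68 x 68 mm outside, walls 4 mm thick and 10 mm high, with a red lining on its inner floor (60 x 60 mm, 5 mm above the bench). Origin: centre of its underside, on the bench top; x and y along its sides, z up.
- tray_green: shallow square tray of pale wood, fixed to the bench, 68 x 68 mm outside, walls 4 mm thick and 10 mm high, with a green lining on its inner floor (60 x 60 mm, 5 mm above the bench). Origin: centre of its underside, on the bench top; x and y along its sides, z up.
- tray_blue: shallow square tray of pale wood, fixed to the bench, 68 x 68 mm outside, walls 4 mm thick and 10 mm high, with a blue lining on its inner floor (60 x 60 mm, 5 mm above the bench). Origin: centre of its underside, on the bench top; x and y along its sides, z up.
- tray_yellow: shallow square tray of pale wood, fixed to the bench, 68 x 68 mm outside, walls 4 mm thick and 10 mm high, with a yellow lining on its inner floor (60 x 60 mm, 5 mm above the bench). Origin: centre of its underside, on the bench top; x and y along its sides, z up.
- pot_empty: loose round black pot of the same size (38 mm diameter, 34 mm high) but with plain grey foam and no stone; stays where it is. Origin: centre of its underside.
- ring_box: loose square dark-wood ring box, 42 x 42 mm, 30 mm high, with white foam and a small red stone (21 mm across, rising 6 mm above the rim); stays where it is. Origin: centre of its underside. Unlisted among these things: a steel block 56 x 56 x 16 mm, a black charcoal block 64 x 46 x 22 mm and a brass bangle 66 mm wide, 8 mm high.

How it is judged:
By the outcome, as a careful person would: the job done as asked, in the order asked, and still so for the second after the job is handed in, with the robot touching nothing.
It also fails if it takes over 88 s, if anything falls off the work surface, if the arm or the gripper's body presses on something with over 40 N, if the wrist force passes 120 N, or if a joint passes its speed limit or range.

### The arm

A 6-joint arm with a two-finger parallel gripper is mounted at the origin on the work surface. World frame = base frame: x ahead of the robot, y to its left, z up, the work surface at z = 0. Lengths are in mm, angles in rad, forces in N, time in s.
With the tool pointing down it reaches from about 400 to 925 mm from the base axis. Payload 12.5 kg.
Tool frame: the origin (TCP) lies midway between the tips of the shut fingers; the grasp point (between the pads) lies 19 mm behind it (env.pinch_z is the z of the grasp point in the tool frame, in mm); z points along the fingers, y is the line along which they close (so a half turn about z gives the same grasp; the last joint's range is limited). The gripper opens to 95 mm and grips with 3 to 60 N. Pads are 20 mm wide; open, the fingers measure 119 mm over their backs; the gripper's body (75 mm by 180 mm) begins 59 mm behind the grasp point.
Start: joints at [1.06, 0.491, 1.559, -0, 1.092, -0.106], TCP at [246.132, 574.513, 214.661] pointing down, gripper open.
Joint ranges: [-3.1, 3.1], [-0.84, 2.19], [0.05, 2.79], [-1.13, 4.28], [0.06, 2.93], [-2.69, 2.69]. Speed limits (rad/s): [2.22, 2.22, 2.79, 3.14, 3.14, 3.14].

### API

Orientations are given as [roll, pitch, yaw] about the fixed x, y, z axes, in that order (R = Rz(yaw) Ry(pitch) Rx(roll)).
In Python, from cell import env, eyes gives the robot as it stands.
- The arm moves only by the shell command python3 -m inch 'ROWS'. ROWS is JSON, a list of rows, each a list of 3 entries, a list of its own where there are three numbers: the shift along the tool's x, y, z in units of 60 mm (1.0 is 60 mm), then the turn about the tool's z in units of 5 degrees (1.0 is 5 degrees), then the closure, from -1 (fully open) to 1 (shut). In form: [[[tx, ty, tz], turn, claw], ...]. A call has exactly 10 rows; each row shifts and turns the commanded pose from where the row before left it, along the tool's axes as they then stand; what a row does not reach is not made up. A row lasts 1/8 s, in which the tool goes at most 62.5 mm and 10.7 degrees, less where a joint would pass 70% of its speed; a pose out of reach is approached as far as the arm can. A call is refused whole if a number of a shift passes 1 or a number of a turn 1, either way. A call with a gripper value outside its range is refused whole. The fingers move at their own pace and stop on an object; the grip force is fixed at half the most. Time passes only in rows, so rows that do not move let the fingers close, or fill a call up. It gives the time, the measured TCP pose, the force, the opening and the grip force at its end, in the units of the state.
- env.state(): the state, without advancing time (a new reading comes with each control period).
- eyes.read_camera(name): name is "side" or "top"; returns a dict with "pixels" (384x512x3 uint8, red, green, blue), "fx", "fy", "cx", "cy" (pixels), "distortion" ([k1, k2, p1, p2, k3] as OpenCV has them; the pictures are not rectified), "extrinsics" (4x4, takes a point from world to camera coordinates). Camera axes: x right, y down, z forward; pixel columns grow to the right and rows downward; lengths in mm; the calibration is good to about 2 mm. A picture is of the moment at which its call begins. There is no depth.
- env.job_done(): hands the job in; it is judged then, once.
Trained networks look in a picture, given as the dict that the camera call returned (one of the last four; its "shot" number tells which), for a name from the list of things; names that differ only in an ending like _2 or _b are one class to them, and where a whole thing is asked for, a point or a joint stands for the part that bears it (a point fixed in the world has none). Each returns a list of dicts, best first, with "score" (0 to 1); they miss things now and then, are a little off and sometimes report something else, mostly with a low value. They report only what shows in the picture. A call takes as long as a camera call.
- eyes.boxes_of(name, picture): "centre" ([row, column] in pixels, amid what is visible of it).
- eyes.cut_out(name, picture): "mask" (384x512 bool, what is visible of it) and "centre" ([row, column] in pixels, amid what is visible of it).
- eyes.spot_point(name, picture): "centre" ([row, column] in pixels: a listed point, or the origin of a listed thing).
The state is a dict: "t": time; "joints": joint angles; "qvel": joint speeds; "tau": joint torques, N m; "eef_pos": TCP position; "tcp_rot": TCP orientation; "ft_force": force on the tool from outside, world axes, zero at the start; "moment": the same for the moment, N m; "opening": opening from 0.0 (shut) to 1.0 (fully open); "grip_force": force on a finger pad.
Only numpy, scipy, OpenCV 4.12 (cv2) and the standard library are available. Lean on these libraries where they do the work, as an engineer would, in place of code of your own. Each camera call takes 0.05 s, during which the arm holds its last target. There are 200 camera calls.

## Working session

There is one attempt and no reset: what is moved stays moved. The work goes in short steps, Python scripts to look and compute and a shell command to move; the robot and the scene stay as the last step left them, time stands still between calls to the robot, and variables do not carry over. Pictures are saved under pics/ and viewed, at most 14 in all, crops included, and the job is handed in when it is done.

```bash
mkdir -p pics; cat > h.py <<'E'
import numpy as np, cv2
from cell import env, eyes
def ray(p,rc):
    K=np.array([[p['fx'],0,p['cx']],[0,p['fy'],p['cy']],[0,0,1]])
    u=cv2.undistortPoints(np.array([[[rc[1],rc[0]]]],float),K,np.array(p['distortion'],float))[0,0]
    E=np.array(p['extrinsics']);R=E[:3,:3]
    return -R.T@E[:3,3], R.T@np.array([u[0],u[1],1])
def onz(p,rc,z):
    c,d=ray(p,rc); return c+d*(z-c[2])/d[2]
def tri(p,a,q,b):
    c,d=ray(p,a);e,f=ray(q,b)
    s=np.linalg.lstsq(np.c_[d,-f],e-c,rcond=None)[0]
    x=c+d*s[0];y=e+f*s[1]
    return (x+y)/2,np.linalg.norm(x-y)
def save(p,n): cv2.imwrite('pics/'+n+'.png',p['pixels'][:,:,::-1])
E
python3 - <<'E'
from h import *
np.set_printoptions(precision=1,suppress=True)
s=env.state();print(s['t'],s['eef_pos'],s['tcp_rot'],s['opening'],env.pinch_z)
t=eyes.read_camera('top');q=eyes.read_camera('side');save(t,'t0');save(q,'s0')
for n in ['pot_red','pot_green','pot_blue','pot_yellow','pot_empty','ring_box','tray_red','tray_green','tray_blue','tray_yellow']:
    for f in ('spot_point','boxes_of'):
        a=getattr(eyes,f)(n,t);b=getattr(eyes,f)(n,q)
        print(n,f,[(np.array(x['centre']),round(x['score'],2)) for x in a[:2]],[(np.array(x['centre']),round(x['score'],2)) for x in b[:2]])
        if a and b: print('   tri',*tri(t,a[0]['centre'],q,b[0]['centre']))
        if a: print('   z0',onz(t,a[0]['centre'],0))
E
```

```text
0.0 [246.  574.3 214. ] [-3.1 -0.   2.7] 1.002121316730675 -18.8
pot_red spot_point [(array([247.2, 123.6]), 0.66)] [(array([347.2, 263.9]), 0.71)]
   tri [438.9 316.1  12.5] 4.181700967333809
   z0 [436.2 320.    0. ]
pot_red boxes_of [(array([246.2, 121.7]), 0.79)] [(array([346.9, 264.2]), 0.65)]
   tri [439.8 317.9  19. ] 0.3901185234545253
   z0 [438.6 324.6   0. ]
pot_green spot_point [(array([147.5, 189.4]), 0.6)] [(array([247.4, 189.1]), 0.67), (array([129.6, 290.7]), 0.52)]
   tri [674.3 160.8  -2.4] 10.357726109841868
   z0 [679.  161.8   0. ]
pot_green boxes_of [(array([146.4, 189.2]), 0.55)] [(array([241. , 187.6]), 0.66)]
   tri [674.6 157.9  18.4] 6.674987556258995
   z0 [681.7 162.3   0. ]
pot_blue spot_point [(array([237.9, 309.9]), 0.63)] [(array([179.2, 318. ]), 0.83)]
   tri [ 453.9 -131.4   -5.1] 0.8826249738752514
   z0 [ 454.5 -130.6    0. ]
pot_blue boxes_of [(array([240.9, 313.5]), 0.47)] [(array([173.9, 320.4]), 0.7)]
   tri [ 449.2 -137.5   10.1] 2.9785525425145116
   z0 [ 447.3 -139.1    0. ]
pot_yellow spot_point [(array([189. , 370.4]), 0.61)] [(array([130
[... 1754 characters left out ...]
ray([192.6, 258.3]), 0.72), (array([245.6, 124.3]), 0.37)] [(array([204.7, 257.4]), 0.97)]
   tri [567.9  -6.9  -8.6] 3.533866923682565
   z0 [565.4  -7.4   0. ]
tray_blue boxes_of [(array([193.8, 257.4]), 0.7)] [(array([205.3, 257.1]), 0.91)]
   tri [566.2  -4.3  -7.3] 6.382644530643955
   z0 [562.5  -5.1   0. ]
tray_yellow spot_point [(array([193.4, 319.4]), 0.62)] [(array([160.8, 283.5]), 0.9), (array([147.4, 245.1]), 0.2)]
   tri [ 557.3 -156.9   -0.6] 9.560592474325682
   z0 [ 561.9 -155.9    0. ]
tray_yellow boxes_of [(array([193.6, 320.9]), 0.9)] [(array([162.2, 281.5]), 0.97), (array([170.2, 318.2]), 0.21)]
   tri [ 560.6 -161.8  -12.8] 3.7147556691346555
   z0 [ 561.4 -159.5    0. ]
```

```bash
python3 - <<'E'
import cv2
for n in 'ts':
    i=cv2.imread(f'pics/{n}0.png');cv2.imwrite(f'pics/{n}0b.png',cv2.resize(i,(800,600),interpolation=cv2.INTER_CUBIC))
E
```

```text
(no output)
```

View pics/t0b.png

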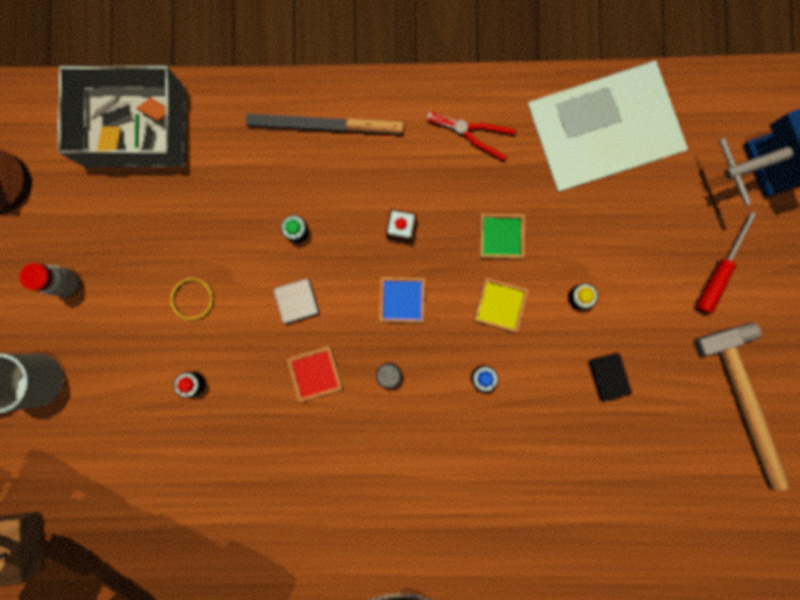

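View pics/s0b.png

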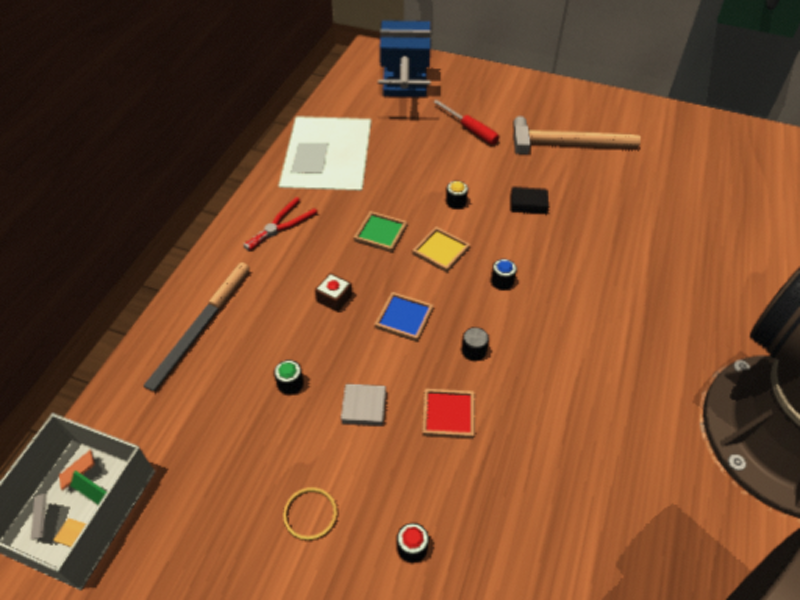

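The top view (800x600) shows pots red (187,384), green (293,228), blue (485,379), yellow (585,296). Trays are red (315,374), green (502,236), blue (402,300) and yellow (501,305). The side view agrees, and all network hits are plausible. I'll refine these with colour centroids in both views.

```bash
cat > m.py <<'E'
from h import *
np.set_printoptions(precision=1,suppress=True)
HUE={'red':0,'green':65,'blue':110,'yellow':26}
def cen(p,col,near,r=16):
    h=cv2.cvtColor(p['pixels'],cv2.COLOR_RGB2HSV).astype(int)
    dh=np.abs((h[...,0]-HUE[col]+90)%180-90)
    m=((dh<(5 if col=='red' else 9 if col=='yellow' else 16))&(h[...,1]>(165 if col in('red','yellow') else 110))&(h[...,2]>90)).astype(np.uint8)
    yy,xx=np.mgrid[:384,:512]; m[np.hypot(yy-near[0],xx-near[1])>r]=0
    n,l,st,ce=cv2.connectedComponentsWithStats(m)
    if n<2: return None,0,0
    k=1+np.argmax(st[1:,4]); c=np.argwhere(l==k)
    return c.mean(0),len(c),cv2.minAreaRect(np.argwhere(l==k)[:,::-1].astype(np.float32))
E
cat > meas.py <<'E'
from m import *
t=eyes.read_camera('top');q=eyes.read_camera('side')
S=.64
T={'red':(246,120),'green':(145,188),'blue':(242,310),'yellow':(189,374)}
Q={'red':(344,264),'green':(237,184),'blue':(171,322),'yellow':(119,292)}
TT={'red':(239,201),'green':(151,321),'blue':(192,257),'yellow':(195,321)}
QT={'red':(264,287),'green':(148,244),'blue':(202,259),'yellow':(159,282)}
for c in HUE:
    a,na,_=cen(t,c,T[c],12);b,nb,_=cen(q,c,Q[c],13)
    print('pot',c,a,na,b,nb,*tri(t,a,q,b),'z39',onz(t,a,39)[:2],onz(q,b,39)[:2])
    a,na,ra=cen(t,c,TT[c],24);b,nb,rb=cen(q,c,QT[c],28)
    co=[onz(t,x[::-1],5)[:2] for x in cv2.boxPoints(ra)]
    e=co[1]-co[0]
    print('tray',c,a,na,b,nb,*tri(t,a,q,b),'z5',onz(t,a,5)[:2],onz(q,b,5)[:2],'ang',np.degrees(np.arctan2(e[1],e[0]))%90)
print(env.state()['tcp_rot'])
E
python3 meas.py
```

```text
pot red [246.  118.3] 70 [343.6 263.7] 127 [441.  319.1  38. ] 0.2653351760634068 z39 [441.2 318.7] [440.8 319.4]
tray red [239. 201.] 528 [263.6 286.9] 634 [454.2 131.4   8.6] 0.22119222492924187 z5 [454.2 132. ] [454.5 129.4] ang 16.120106656422053
pot green [144.8 186.9] 65 [236.6 183.5] 76 [677.5 160.7  37.1] 0.9741361159168933 z39 [677.6 160.5] [676.2 161.7]
tray green [150.5 321. ] 514 [147.1 243.1] 316 [ 665.6 -161.     6.9] 1.1404872043124352 z5 [ 666.5 -161.1] [ 665.7 -162.8] ang 89.11847558581483
pot blue [242.1 310.3] 74 [170.1 322.7] 59 [ 445.9 -126.9   36.9] 0.6594768918451627 z39 [ 446.3 -126.5] [ 445.3 -125. ]
tray blue [191.4 257.1] 537 [201.6 258.2] 452 [567.4  -4.5   7.2] 0.9970867580252902 z5 [568.1  -4.4] [567.5  -6.3] ang 89.36258867821083
pot yellow [188.7 374.5] 73 [119.1 292.5] 36 [ 568.  -278.1   36.9] 1.3378007874806637 z39 [ 568.5 -277.3] [ 566.8 -275.8]
tray yellow [195.1 320.2] 703 [158.3 281.9] 369 [ 557.  -156.4    8.4] 0.19164370804040565 z5 [ 557.4 -156.9] [ 557.7 -159.5] ang 73.09159425659135
[3.1 0.  2.7]
```

```bash
cat > st.py <<'E'
from h import *; import sys
np.set_printoptions(precision=2,suppress=True)
s=env.state()
for k in ['t','eef_pos','tcp_rot','joints','ft_force','opening','grip_force']: print(k,np.round(s[k],3))
if len(sys.argv)>2:
    from scipy.spatial.transform import Rotation as R
    d=np.array(list(map(float,sys.argv[1:4])))-s['eef_pos']
    print('tool shift units', R.from_euler('xyz',s['tcp_rot']).inv().apply(d)/60)
E
python3 st.py 441 319 130
```

```text
t 2.2
eef_pos [246.13 574.49 214.65]
tcp_rot [3.14 0.   2.74]
joints [ 1.06  0.49  1.56 -0.    1.09 -0.11]
ft_force [-0.11 -0.16 -0.32]
opening 1.001
grip_force 0.0
tool shift units [-4.66 -2.63  1.41]
```

```bash
python3 -m inch '[[[0,0,0.25],-1,-1],[[0,0,0.25],-1,-1],[[0,0,0.25],-1,-1],[[0,0,0.25],-1,-1],[[0,0,0.25],-0.6,-1],[[-0.5,-0.7,0],0,-1],[[-0.5,-0.7,0],0,-1],[[-0.5,-0.7,0],0,-1],[[-0.5,-0.7,0],0,-1],[[-0.5,-0.7,0],0,-1]]'; python3 st.py 441 319 130
```

```text
t: 3.45
eef_pos: [396.3, 362.7, 139.8]
tcp_rot: [3.141, 0.0, 3.138]
ft_force: [0.6, -0.1, 0.5]
opening: 1.0
grip_force: 0.0
t 3.45
eef_pos [396.3  362.7  139.81]
tcp_rot [3.14 0.   3.14]
joints [ 0.62  0.46  1.86  0.    0.82 -0.95]
ft_force [ 0.64 -0.13  0.5 ]
opening 1.0
grip_force 0.0
tool shift units [-0.75 -0.73  0.16]
```

```bash
python3 -m inch '[[[-0.4,-0.4,0],0,-1],[[-0.35,-0.33,0],0,-1],[[0,0,0.6],0,-1],[[0,0,0.6],0,-1],[[0,0,0.5],0,-1],[[0,0,0.3],0,-1],[[0,0,0.14],0,-1],[[0,0,0],0,-1],[[0,0,0],0,1],[[0,0,0],0,1]]'; python3 -m inch '[[[0,0,0],0,1],[[0,0,0],0,1],[[0,0,0],0,1],[[0,0,0],0,1],[[0,0,-0.2],0,1],[[0,0,-0.4],0,1],[[0,0,-0.4],0,1],[[0,0,-0.4],0,1],[[0,0,0],0,1],[[0,0,0],0,1]]'; python3 - <<'E'
from m import *
s=env.state();print(s['joints'])
q=eyes.read_camera('side');save(q,'s1');cv2.imwrite('pics/s1c.png',cv2.resize(q['pixels'][200:384,150:400,::-1],None,fx=2.4,fy=2.4))
t=eyes.read_camera('top');a,n,_=cen(t,'red',(246,120),30);b,k,_=cen(q,'red',(330,264),30);print(a,n,b,k)
if n and k: print(tri(t,a,q,b))
E
```

```text
t: 4.7
eef_pos: [440.6, 320.3, 12.0]
tcp_rot: [3.141, 0.001, 3.138]
ft_force: [0.0, 0.5, 0.3]
opening: 0.847
grip_force: 0.0
t: 5.95
eef_pos: [440.0, 319.9, 94.9]
tcp_rot: [-3.141, -0.0, 3.138]
ft_force: [0.2, 0.2, -2.0]
opening: 0.396
grip_force: 30.0
[ 0.5  0.5  1.9  0.   0.7 -1.1]
None 0 None 0
```

View pics/s1c.png

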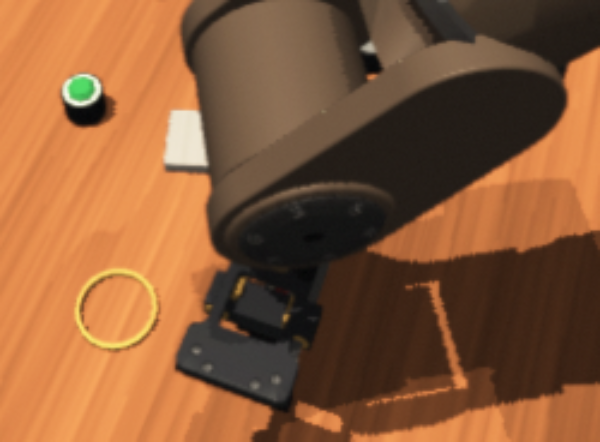

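```bash
python3 -m inch '[[[-0.04,-0.5,0],0,1],[[-0.04,-0.5,0],0,1],[[-0.04,-0.6,0],0,1],[[-0.04,-0.6,0],0,1],[[-0.04,-0.5,0],0,1],[[-0.04,-0.35,0],0,1],[[0,-0.1,0.2],0,1],[[0,0,0.3],0,1],[[0,0,0.08],0,1],[[0,0,0],0,1]]'; python3 - <<'E'
from m import *
s=env.state();print(s['eef_pos'],s['ft_force'],s['opening'],s['grip_force'])
q=eyes.read_camera('side');cv2.imwrite('pics/s2c.png',cv2.resize(q['pixels'][180:340,190:400,::-1],None,fx=3,fy=3,interpolation=cv2.INTER_CUBIC))
E
```

```text
t: 7.3
eef_pos: [453.7, 131.4, 59.9]
tcp_rot: [-3.142, -0.001, 3.139]
ft_force: [-1.1, 0.4, -0.3]
opening: 0.395
grip_force: 30.0
[453.7 131.4  59.9] [-1.1  0.4 -0.3] 0.3951538315419196 29.99586135149002
```

View pics/s2c.png

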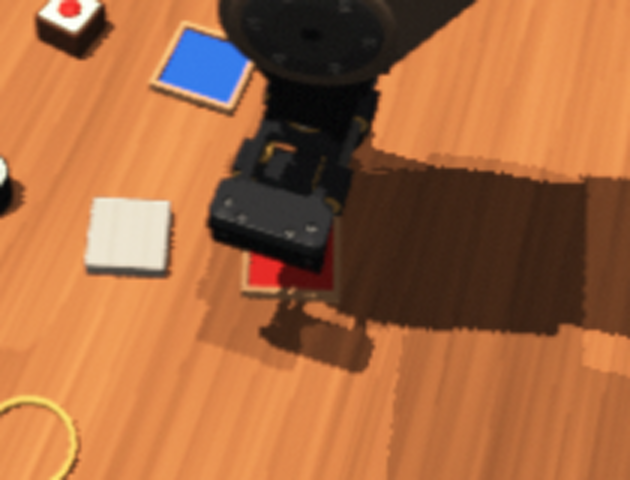

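```bash
python3 -m inch '[[[0,0,0.05],0,1],[[0,0,0.05],0,1],[[0,0,0.05],0,1],[[0,0,0.05],0,1],[[0,0,0.05],0,1],[[0,0,0.05],0,1],[[0,0,0.03],0,1],[[0,0,0.03],0,1],[[0,0,0],0,1],[[0,0,0],0,1]]'
```

```text
t: 8.6
eef_pos: [454.1, 131.0, 38.9]
tcp_rot: [3.141, 0.0, 3.138]
ft_force: [0.8, 0.8, -0.7]
opening: 0.392
grip_force: 30.0
```

```bash
python3 -m inch '[[[0,0,0.03],0,1],[[0,0,0.03],0,1],[[0,0,0.03],0,1],[[0,0,0.03],0,1],[[0,0,0.03],0,1],[[0,0,0.03],0,1],[[0,0,0.02],0,1],[[0,0,0],0,1],[[0,0,0],0,1],[[0,0,0],0,1]]'
```

```text
t: 9.85
eef_pos: [454.1, 131.0, 26.9]
tcp_rot: [3.141, 0.0, 3.138]
ft_force: [-0.3, 1.1, -0.8]
opening: 0.395
grip_force: 30.0
```

```bash
python3 -m inch '[[[0,0,0.03],0,1],[[0,0,0.03],0,1],[[0,0,0.02],0,1],[[0,0,0.02],0,1],[[0,0,0.01],0,1],[[0,0,0],0,1],[[0,0,0],0,1],[[0,0,0],0,1],[[0,0,0],0,1],[[0,0,0],0,1]]'
```

```text
t: 11.1
eef_pos: [454.0, 131.0, 20.3]
tcp_rot: [3.142, 0.0, 3.138]
ft_force: [-0.6, -0.2, -0.9]
opening: 0.396
grip_force: 30.0
```

```bash
python3 -m inch '[[[0,0,0.01],0,1],[[0,0,0.01],0,1],[[0,0,0.01],0,1],[[0,0,0.01],0,1],[[0,0,0.01],0,1],[[0,0,0],0,1],[[0,0,0],0,1],[[0,0,0],0,1],[[0,0,0],0,1],[[0,0,0],0,1]]'
```

```text
t: 12.35
eef_pos: [454.1, 131.1, 18.0]
tcp_rot: [3.141, 0.001, 3.138]
ft_force: [-2.8, -0.2, 13.6]
opening: 0.395
grip_force: 30.0
```

```bash
python3 -m inch '[[[0,0,0],0,-1],[[0,0,0],0,-1],[[0,0,0],0,-1],[[0,0,0],0,-1],[[0,0,0],0,-1],[[0,0,0],0,-1],[[0,0,-0.1],0,-1],[[0,0,-0.5],0,-1],[[0,0,-0.6],0,-1],[[0,0,-0.6],0,-1]]'; python3 -m inch '[[[-0.7,0.1,0],0,-1],[[-0.8,0.1,0],0,-1],[[-0.8,0.1,0],0,-1],[[-0.8,0.1,0],0,-1],[[-0.6,0.1,0],0,-1],[[0,0,0.3],0,-1],[[0,0,0.3],0,-1],[[0,0,0],0,-1],[[0,0,0],0,-1],[[0,0,0],0,-1]]'; python3 - <<'E'
from m import *
s=env.state();print(s['eef_pos'],s['opening'],(np.array([677,161,12])-s['eef_pos'])/[-60,60,-60])
q=eyes.read_camera('side');cv2.imwrite('pics/s3c.png',cv2.resize(q['pixels'][180:340,190:400,::-1],None,fx=3,fy=3,interpolation=cv2.INTER_CUBIC))
E
```

```text
t: 13.6
eef_pos: [453.8, 131.0, 126.7]
tcp_rot: [3.142, 0.0, 3.138]
ft_force: [-0.1, 1.0, 0.6]
opening: 1.001
grip_force: 0.0
t: 14.85
eef_pos: [676.3, 160.3, 90.1]
tcp_rot: [3.141, 0.001, 3.138]
ft_force: [0.4, 0.2, -0.1]
opening: 0.999
grip_force: 0.0
[676.3 160.3  90.1] 0.9994254003967015 [-0.   0.   1.3]
```

View pics/s3c.png

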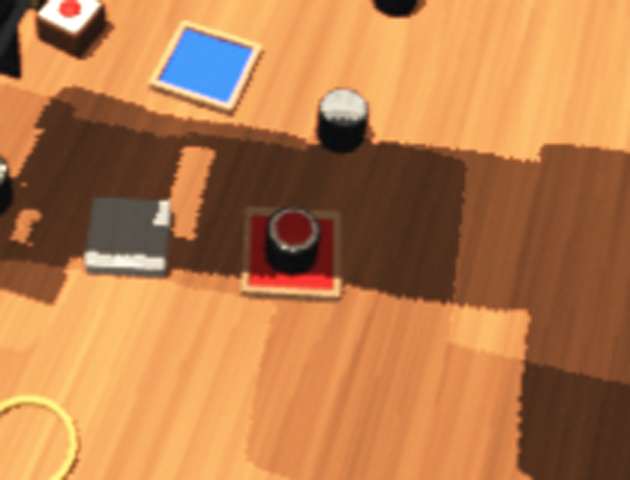

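The red pot stands upright in the red tray (crop pixel 292,240). Next is green.

```bash
python3 -m inch '[[[0,0,0.5],0,-1],[[0,0,0.5],0,-1],[[0,0,0.2],0,-1],[[0,0,0.1],0,-1],[[0,0,0],0,-1],[[0,0,0],0,1],[[0,0,0],0,1],[[0,0,0],0,1],[[0,0,0],0,1],[[0,0,0],0,1]]'; python3 -m inch '[[[0,0,0],0,1],[[0,0,0],0,1],[[0,0,0],0,1],[[0,0,-0.1],0,1],[[0,0,-0.4],0,1],[[0,0,-0.5],0,1],[[0,0,-0.5],0,1],[[0,0,0],0,1],[[0,0,0],0,1],[[0,0,0],0,1]]'
```

```text
t: 16.15
eef_pos: [676.2, 160.3, 11.3]
tcp_rot: [3.142, 0.0, 3.138]
ft_force: [-0.0, -1.1, 0.5]
opening: 0.531
grip_force: 0.0
t: 17.4
eef_pos: [675.6, 160.2, 99.9]
tcp_rot: [-3.141, -0.002, 3.138]
ft_force: [-0.4, 0.2, -0.0]
opening: 0.394
grip_force: 30.0
```

```bash
python3 -m inch '[[[0.02,-0.4,0],0,1],[[0.02,-0.7,0],0,1],[[0.02,-0.8,0],0,1],[[0.02,-0.8,0],0,1],[[0.02,-0.8,0],0,1],[[0.02,-0.8,0],0,1],[[0.02,-0.7,0],0,1],[[0,-0.36,0],0,1],[[0,0,0],0,1],[[0,0,0],0,1]]'; python3 -m inch '[[[0,0,0.3],0,1],[[0,0,0.4],0,1],[[0,0,0.3],0,1],[[0,0,0.1],0,1],[[0,0,0.05],0,1],[[0,0,0.05],0,1],[[0,0,0.05],0,1],[[0,0,0.03],0,1],[[0,0,0],0,1],[[0,0,0],0,1]]'; python3 st.py 665.8 -161.5 17
```

```text
t: 18.65
eef_pos: [666.6, -160.2, 101.0]
tcp_rot: [3.141, -0.0, 3.139]
ft_force: [-0.2, 0.1, -0.6]
opening: 0.392
grip_force: 30.0
t: 19.9
eef_pos: [666.7, -161.3, 24.6]
tcp_rot: [3.142, 0.0, 3.138]
ft_force: [0.2, 0.3, -1.1]
opening: 0.395
grip_force: 30.0
t 19.9
eef_pos [ 666.74 -161.3    24.56]
tcp_rot [3.14 0.   3.14]
joints [-0.33  0.79  1.55  0.    0.81 -1.9 ]
ft_force [ 0.15  0.27 -1.06]
opening 0.395
grip_force 30.0
tool shift units [ 0.02 -0.    0.13]
```

```bash
python3 -m inch '[[[0,0,0.03],0,1],[[0,0,0.02],0,1],[[0,0,0.02],0,1],[[0,0,0.02],0,1],[[0,0,0.01],0,1],[[0,0,0.01],0,1],[[0,0,0.01],0,1],[[0,0,0],0,1],[[0,0,0],0,1],[[0,0,0],0,1]]'
```

```text
t: 21.15
eef_pos: [666.7, -161.3, 17.3]
tcp_rot: [3.142, 0.0, 3.138]
ft_force: [-0.2, 0.1, 0.2]
opening: 0.394
grip_force: 30.0
```

```bash
python3 -m inch '[[[0,0,0.01],0,1],[[0,0,0],0,1],[[0,0,0.005],0,1],[[0,0,0],0,1],[[0,0,0.005],0,1],[[0,0,0],0,1],[[0,0,0],0,1],[[0,0,0],0,1],[[0,0,0],0,1],[[0,0,0],0,1]]'
```

```text
t: 22.4
eef_pos: [666.7, -161.3, 16.2]
tcp_rot: [3.142, 0.0, 3.138]
ft_force: [-1.8, 0.8, 3.8]
opening: 0.395
grip_force: 30.0
```

```bash
python3 -m inch '[[[0,0,0],0,-1],[[0,0,0],0,-1],[[0,0,0],0,-1],[[0,0,0],0,-1],[[0,0,0],0,-1],[[0,0,0],0,-1],[[0,0,-0.1],0,-1],[[0,0,-0.5],0,-1],[[0,0,-0.6],0,-1],[[0,0,-0.6],0,-1]]'; python3 -m inch '[[[0.4,-0.5,0],0,-1],[[0.5,-0.6,0],0,-1],[[0.5,-0.6,0],0,-1],[[0.24,-0.23,0],0,-1],[[0,0,0.4],0,-1],[[0,0,0.4],0,-1],[[0,0,0],0,-1],[[0,0,0],0,-1],[[0,0,0],0,-1],[[0,0,0],0,-1]]'; python3 - <<'E'
from m import *
s=env.state();print(s['eef_pos'],s['opening'],(np.array([568,-277,12])-s['eef_pos'])/[-60,60,-60])
q=eyes.read_camera('side');cv2.imwrite('pics/s4c.png',cv2.resize(q['pixels'][70:230,180:390,::-1],None,fx=3,fy=3,interpolation=cv2.INTER_CUBIC))
E
```

```text
t: 23.65
eef_pos: [666.6, -161.3, 125.5]
tcp_rot: [3.142, 0.0, 3.138]
ft_force: [-0.0, 0.1, 0.7]
opening: 1.002
grip_force: 0.0
t: 24.9
eef_pos: [568.2, -276.8, 76.7]
tcp_rot: [-3.141, 0.001, 3.138]
ft_force: [-0.1, 0.2, 0.8]
opening: 0.997
grip_force: 0.0
[ 568.2 -276.8   76.7] 0.9971628087502007 [ 0.  -0.   1.1]
```

View pics/s4c.png

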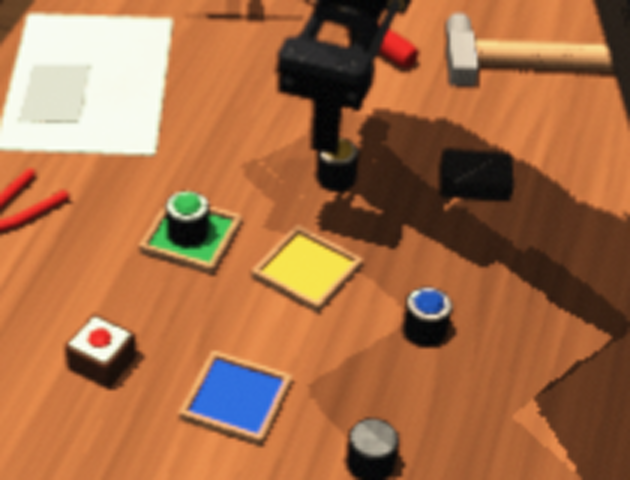

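The green pot stands upright in the green tray (crop pixel 188,218), and the gripper is above the yellow pot (337,165).

```bash
python3 -m inch '[[[0,0,0.4],0,-1],[[0,0,0.4],0,-1],[[0,0,0.2],0,-1],[[0,0,0.08],0,-1],[[0,0,0],0,-1],[[0,0,0],0,1],[[0,0,0],0,1],[[0,0,0],0,1],[[0,0,0],0,1],[[0,0,0],0,1]]'; python3 -m inch '[[[0,0,0],0,1],[[0,0,0],0,1],[[0,0,0],0,1],[[0,0,-0.1],0,1],[[0,0,-0.4],0,1],[[0,0,-0.5],0,1],[[0,0,-0.2],0,1],[[0,0,0],0,1],[[0,0,0],0,1],[[0,0,0],0,1]]'; python3 st.py 557.3 -157.5 25
```

```text
t: 26.2
eef_pos: [567.9, -276.7, 11.2]
tcp_rot: [3.142, 0.0, 3.138]
ft_force: [0.1, -0.6, 0.2]
opening: 0.531
grip_force: 0.0
t: 27.45
eef_pos: [567.5, -276.6, 82.2]
tcp_rot: [3.141, -0.001, 3.138]
ft_force: [-0.2, 0.3, -0.9]
opening: 0.394
grip_force: 30.0
t 27.45
eef_pos [ 567.51 -276.56   82.16]
tcp_rot [ 3.14 -0.    3.14]
joints [-0.56  0.65  1.67  0.    0.83 -2.13]
ft_force [-0.18  0.34 -0.87]
opening 0.394
grip_force 30.0
tool shift units [0.18 1.98 0.95]
```

```bash
python3 -m inch '[[[0.06,0.5,0],0,1],[[0.06,0.6,0],0,1],[[0.06,0.6,0],0,1],[[0,0.28,0],0,1],[[0,0,0.3],0,1],[[0,0,0.3],0,1],[[0,0,0.2],0,1],[[0,0,0.1],0,1],[[0,0,0.05],0,1],[[0,0,0],0,1]]';  python3 -m inch '[[[0,0,0.03],0,1],[[0,0,0.02],0,1],[[0,0,0.02],0,1],[[0,0,0.02],0,1],[[0,0,0.01],0,1],[[0,0,0.01],0,1],[[0,0,0.01],0,1],[[0,0,0],0,1],[[0,0,0],0,1],[[0,0,0],0,1]]'
```

```text
t: 28.7
eef_pos: [557.6, -158.1, 26.3]
tcp_rot: [3.142, 0.0, 3.138]
ft_force: [0.3, -0.7, -0.7]
opening: 0.393
grip_force: 30.0
t: 29.95
eef_pos: [557.5, -157.9, 19.0]
tcp_rot: [3.142, 0.0, 3.138]
ft_force: [-0.5, -0.5, -1.4]
opening: 0.392
grip_force: 30.0
```

```bash
python3 -m inch '[[[0,0,0.01],0,1],[[0,0,0.01],0,1],[[0,0,0.01],0,1],[[0,0,0.005],0,1],[[0,0,0.005],0,1],[[0,0,0.005],0,1],[[0,0,0],0,1],[[0,0,0],0,1],[[0,0,0],0,1],[[0,0,0],0,1]]'
```

```text
t: 31.2
eef_pos: [557.5, -157.9, 16.3]
tcp_rot: [3.142, 0.0, 3.138]
ft_force: [-0.3, 0.5, -1.1]
opening: 0.392
grip_force: 30.0
```

```bash
python3 -m inch '[[[0,0,0.005],0,1],[[0,0,0],0,1],[[0,0,0.005],0,1],[[0,0,0],0,1],[[0,0,0],0,1],[[0,0,0],0,1],[[0,0,0],0,1],[[0,0,0],0,1],[[0,0,0],0,1],[[0,0,0],0,1]]'
```

```text
t: 32.45
eef_pos: [557.5, -157.9, 16.2]
tcp_rot: [-3.142, 0.0, 3.138]
ft_force: [-1.6, 0.8, 7.0]
opening: 0.392
grip_force: 30.0
```

```bash
python3 -m inch '[[[0,0,0],0,-1],[[0,0,0],0,-1],[[0,0,0],0,-1],[[0,0,0],0,-1],[[0,0,0],0,-1],[[0,0,0],0,-1],[[0,0,-0.1],0,-1],[[0,0,-0.5],0,-1],[[0,0,-0.6],0,-1],[[0,0,-0.6],0,-1]]'; python3 -m inch '[[[0.5,0.1,0],0,-1],[[0.6,0.2,0],0,-1],[[0.6,0.2,0],0,-1],[[0.16,0.02,0],0,-1],[[0,0,0.4],0,-1],[[0,0,0.4],0,-1],[[0,0,0],0,-1],[[0,0,0],0,-1],[[0,0,0],0,-1],[[0,0,0],0,-1]]'; python3 - <<'E'
from m import *
s=env.state();print(s['eef_pos'],s['opening'],(np.array([446,-126.5,12])-s['eef_pos'])/[-60,60,-60])
q=eyes.read_camera('side');cv2.imwrite('pics/s5c.png',cv2.resize(q['pixels'][70:230,180:390,::-1],None,fx=3,fy=3,interpolation=cv2.INTER_CUBIC))
E
```

```text
t: 33.7
eef_pos: [557.4, -157.9, 125.2]
tcp_rot: [3.142, 0.0, 3.138]
ft_force: [0.2, -1.1, 0.2]
opening: 1.0
grip_force: 0.0
t: 34.95
eef_pos: [446.3, -126.4, 76.3]
tcp_rot: [-3.141, 0.001, 3.138]
ft_force: [1.1, 0.3, -0.5]
opening: 1.0
grip_force: 0.0
[ 446.3 -126.4   76.3] 1.0002410986170622 [ 0.  -0.   1.1]
```

View pics/s5c.png

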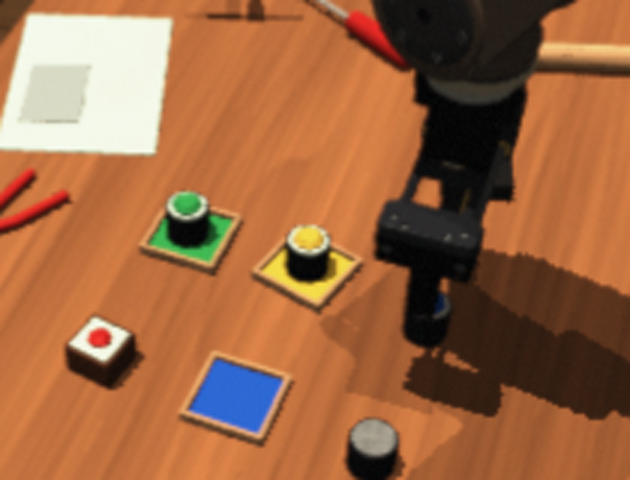

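The yellow pot stands upright in the yellow tray (crop pixel 308,253), and the gripper is over the blue pot (428,320).

```bash
python3 -m inch '[[[0,0,0.4],0,-1],[[0,0,0.4],0,-1],[[0,0,0.2],0,-1],[[0,0,0.08],0,-1],[[0,0,0],0,-1],[[0,0,0],0,1],[[0,0,0],0,1],[[0,0,0],0,1],[[0,0,0],0,1],[[0,0,0],0,1]]'; python3 -m inch '[[[0,0,0],0,1],[[0,0,0],0,1],[[0,0,0],0,1],[[0,0,-0.1],0,1],[[0,0,-0.4],0,1],[[0,0,-0.5],0,1],[[0,0,-0.2],0,1],[[0,0,0],0,1],[[0,0,0],0,1],[[0,0,0],0,1]]'; python3 st.py 567.5 -5 25
```

```text
t: 36.25
eef_pos: [446.0, -126.3, 10.9]
tcp_rot: [3.142, 0.0, 3.138]
ft_force: [-0.7, -0.3, -0.4]
opening: 0.532
grip_force: 0.0
t: 37.5
eef_pos: [445.6, -126.2, 82.1]
tcp_rot: [3.141, -0.001, 3.138]
ft_force: [-0.8, 0.6, -0.7]
opening: 0.394
grip_force: 30.0
t 37.5
eef_pos [ 445.64 -126.22   82.11]
tcp_rot [ 3.14 -0.    3.14]
joints [-0.42  0.47  2.08  0.    0.59 -1.99]
ft_force [-0.84  0.61 -0.72]
opening 0.394
grip_force 30.0
tool shift units [-2.03  2.03  0.95]
```

```bash
python3 -m inch '[[[-0.4,0.4,0],0,1],[[-0.5,0.5,0],0,1],[[-0.5,0.5,0],0,1],[[-0.4,0.4,0],0,1],[[-0.22,0.23,0],0,1],[[0,0,0.3],0,1],[[0,0,0.3],0,1],[[0,0,0.2],0,1],[[0,0,0.1],0,1],[[0,0,0.05],0,1]]';  python3 -m inch '[[[0,0,0.03],0,1],[[0,0,0.02],0,1],[[0,0,0.02],0,1],[[0,0,0.02],0,1],[[0,0,0.02],0,1],[[0,0,0.01],0,1],[[0,0,0.01],0,1],[[0,0,0],0,1],[[0,0,0],0,1],[[0,0,0],0,1]]'; python3 -m inch '[[[0,0,0.01],0,1],[[0,0,0.01],0,1],[[0,0,0.005],0,1],[[0,0,0.005],0,1],[[0,0,0.005],0,1],[[0,0,0],0,1],[[0,0,0],0,1],[[0,0,0],0,1],[[0,0,0],0,1],[[0,0,0],0,1]]'
```

```text
t: 38.75
eef_pos: [567.6, -5.1, 25.8]
tcp_rot: [3.142, -0.0, 3.138]
ft_force: [0.2, -0.1, -1.3]
opening: 0.396
grip_force: 30.0
t: 40.0
eef_pos: [567.6, -4.9, 18.1]
tcp_rot: [3.142, -0.0, 3.138]
ft_force: [-0.8, -0.5, -1.4]
opening: 0.396
grip_force: 30.0
t: 41.25
eef_pos: [567.6, -4.9, 16.0]
tcp_rot: [3.141, 0.0, 3.138]
ft_force: [0.3, 0.0, -1.3]
opening: 0.395
grip_force: 30.0
```

```bash
python3 -m inch '[[[0,0,0.005],0,1],[[0,0,0],0,1],[[0,0,0.005],0,1],[[0,0,0],0,1],[[0,0,0],0,1],[[0,0,0],0,1],[[0,0,0],0,1],[[0,0,0],0,1],[[0,0,0],0,1],[[0,0,0],0,1]]'
```

```text
t: 42.5
eef_pos: [567.6, -5.0, 15.9]
tcp_rot: [3.142, 0.0, 3.138]
ft_force: [-1.7, -0.5, 7.6]
opening: 0.396
grip_force: 30.0
```

Contact. Release, retreat up and then well aside, and check.

```bash
python3 -m inch '[[[0,0,0],0,-1],[[0,0,0],0,-1],[[0,0,0],0,-1],[[0,0,0],0,-1],[[0,0,0],0,-1],[[0,0,0],0,-1],[[0,0,-0.1],0,-1],[[0,0,-0.5],0,-1],[[0,0,-0.6],0,-1],[[0,0,-0.6],0,-1]]'; python3 -m inch '[[[0,0.5,-0.3],0,-1],[[0,0.8,-0.3],0,-1],[[0,0.8,-0.3],0,-1],[[0,0.8,0],0,-1],[[0,0.8,0],0,-1],[[0,0.8,0],0,-1],[[0,0.6,0],0,-1],[[0,0.3,0],0,-1],[[0,0,0],0,-1],[[0,0,0],0,-1]]'; python3 - <<'E'
from m import *
q=eyes.read_camera('side');cv2.imwrite('pics/s6.png',cv2.resize(q['pixels'][...,::-1],(800,600),interpolation=cv2.INTER_CUBIC))
t=eyes.read_camera('top');cv2.imwrite('pics/t6.png',cv2.resize(t['pixels'][80:280,80:420,::-1],(800,470),interpolation=cv2.INTER_CUBIC))
for n in ['pot_red','pot_green','pot_blue','pot_yellow','pot_empty','ring_box']:
    a=eyes.spot_point(n,q); print(n,[(onz(q,x['centre'],0 if n[-1]in'yx' and n!='pot_yellow' else 5)[:2],round(x['score'],2)) for x in a[:2]])
E
```

```text
t: 43.75
eef_pos: [567.5, -5.0, 124.9]
tcp_rot: [3.142, 0.0, 3.138]
ft_force: [0.3, 0.9, 0.1]
opening: 1.001
grip_force: 0.0
t: 45.0
eef_pos: [568.8, 317.8, 177.5]
tcp_rot: [-3.141, -0.0, 3.137]
ft_force: [0.4, -0.3, 0.1]
opening: 1.003
grip_force: 0.0
pot_red [(array([451.3, 130.6]), 0.61)]
pot_green []
pot_blue []
pot_yellow []
pot_empty []
ring_box []
```

View pics/s6.png

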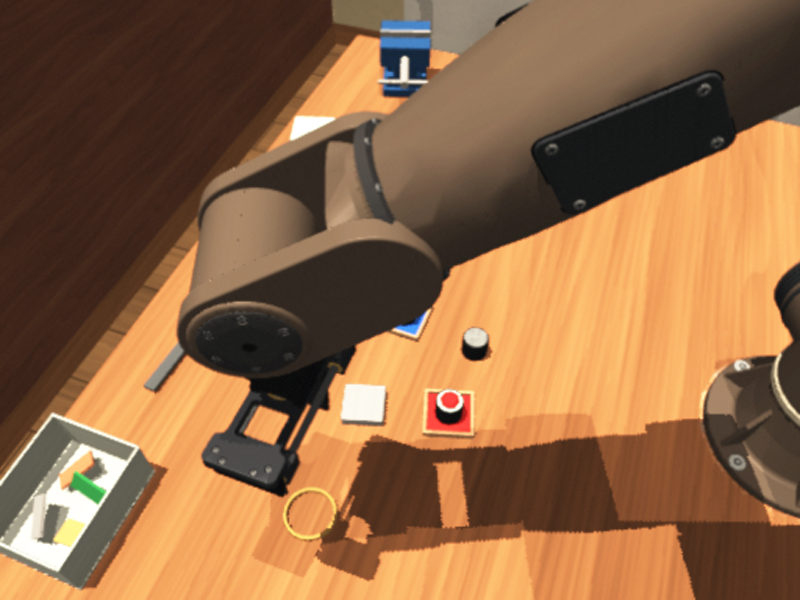

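View pics/t6.png

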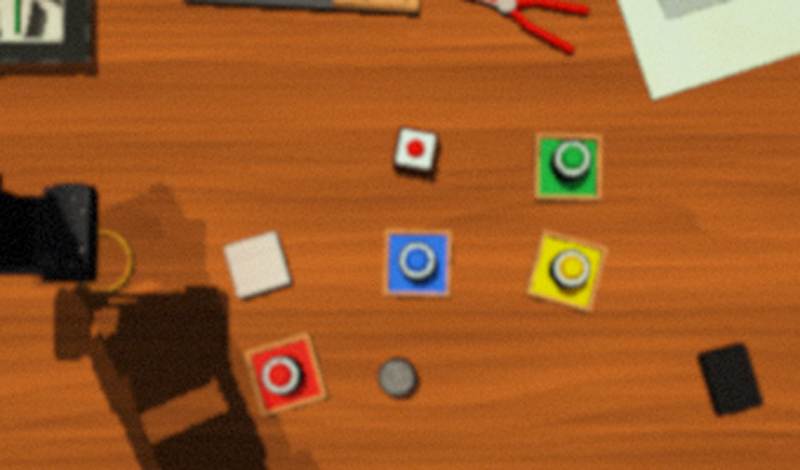

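The top view shows all four pots upright and centred in their own trays: red (281,375), green (572,158), blue (418,262), yellow (571,268). The empty pot (398,378) and ring box (416,149) have not moved.

```bash
python3 -c "
from cell import env
print(env.job_done())"
```

```text
the job is handed in; nothing more can be done
None
```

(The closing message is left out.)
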